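# Turn a display panel glass side up with a lifter

### The job

Pick up the flat lifter by its orange handle, slide its blade under the rim of the face-down display panel on the edge farther from the blue bed, push the panel along until it sits against the bed's step and press it home for a moment with about 8 newtons; then gently lever it up about its edge at the step, never lifting it clear of the jig, and tip it over so that it lies flat on the blue bed, glass side up. Touch the panel only with the lifter, and never let the lifter press on the panel or the jig with more than about 18 newtons. Then lay the lifter flat on its black mat again, let go, and leave the carton, the screwdriver and the jar where they are.

Things in the scene. Friction and masses are not known exactly. Their poses are not given: they have to be found in the camera images.
- jig: Turning jig fixed to the bench: grey slab 250 mm long (x -115 to 135 mm), 120 mm wide (y), top 12 mm above the bench, origin on the bench. A blue bed 115 mm long, 120 mm wide lies on it, top 18 mm above the bench; its upright 6 mm edge is the step. The bed is clamped with the step anywhere from x = 0 to 20 mm: find it by feel. The x axis points over the step, roughly right (-y).
- panel: Display panel, loose, 40 to 85 g, x and y roughly along the jig's: black frame 64 (x) x 80 (y) x 4 mm, flat back with a green circuit board; its front, face down at the start, has a centred glass window 40 x 56 mm that stands 3.5 mm proud. Origin: centre of the glass face, lowest at the start; z points from glass to back (up at the start, down once turned).
- panel_edge (a point): Middle of the panel's free edge (its -x edge, away from the step), on the frame's underside. The frame's rim, 12 mm wide, hangs 3.5 mm above the grey top all round at the start; the other edge starts 3 to 18 mm short of the jig's x = 0. The panel is hard: meeting the step or starting the lift faster than about 15 mm/s can jolt it past the allowed force.
- lifter: Lifter, loose, 120 g: a flat steel blade 97 mm long (its x, from -22 to +75 mm), 44 mm wide and 2 mm thick, with an upright orange handle block on it, 40 mm (x) by 14 mm (y), from 2 to 62 mm above the blade's underside. Origin on the blade's underside, under the handle's centre; x points to the blade's front edge, z up.
- lifter_grip (a point): Point in the middle of the lifter's handle, 38 mm above the blade's underside, where to pinch it across its 14 mm (y).
- lifter_tip (a point): Middle of the blade's front edge, on its underside, 75 mm ahead of the handle's centre.
- tool_mat: Black rubber mat fixed to the bench, 180 mm (x) by 110 mm (y), 3 mm thick, home of the lifter. Origin at the centre of its underside.
- carton: White carton, loose, 120 x 90 x 30 mm, a bystander. Origin at the centre of its underside.
- driver: Orange-handled screwdriver lying on the bench, 170 mm long, a bystander.
- jar: Small closed jar, 50 mm across and 55 mm high, a bystander. Origin at the centre of its underside.
Not all that is in view belongs to the job. Several things have the shape of the tool_mat; the one meant has the colours described above.

How it is judged:
By the outcome, as a careful person would: the job done as asked, in the order asked, and still so for the second after the job is handed in, with the robot touching nothing.
It also fails if it takes over 72 s, if anything falls off the work surface, if the arm or the gripper's body presses on something with over 40 N, if the wrist force passes 120 N, or if a joint passes its speed limit or range.

### The arm

A 6-joint arm with a two-finger parallel gripper is mounted at the origin on the work surface. World frame = base frame: x ahead of the robot, y to its left, z up, the work surface at z = 0. Lengths are in m, angles in rad, forces in N, time in s.
With the tool pointing down it reaches from about 0.225 to 0.725 m from the base axis. Payload 3.1 kg.
Tool frame: the origin (TCP) lies midway between the tips of the shut fingers; the grasp point (between the pads) lies 19 mm behind it (pinch_z is the z of the grasp point in the tool frame, in m); z points along the fingers, y is the line along which they close (so a half turn about z gives the same grasp; the last joint's range is limited). The gripper opens to 85 mm and grips with 20 to 120 N. Pads are 22 mm wide; open, the fingers measure 114 mm over their backs; the gripper's body (76 mm by 85 mm) begins 54 mm behind the grasp point. The pads swing forward as they close: fully open they stand 13 mm farther back than shut.
Start: joints at [-1.389, 0.048, 0.099, 1.622, 0, 1.443], TCP at [0.16, -0.5, 0.231] pointing down, gripper open.
Joint ranges: [-2.91, 2.91], [-0.99, 1.94], [-1.21, 1.42], [-2.12, 2.29], [-1.49, 1.47], [-3.14, 3.14]. Speed limits (rad/s): [2.79, 2.79, 3.14, 3.14, 3.14, 3.14].

### API

Orientations are given as a rotation vector (axis times angle).
In Python, from plant import * gives the robot as it stands.
- The arm moves only by the tool send_rows, never from a script. Its argument "commands" is one flat list of numbers, 7 for each row, row after row: the gripper's target within -1 to 1 (fully open at 1, half-way at 0, shut at -1), then the shift along the world's x, y, z normalised to -1 to 1, where 1 is 200 mm, then the turn, a rotation vector about the world's x, y, z normalised to -1 to 1, where 1 is pi rad. In form: [hand, dx, dy, dz, wx, wy, wz, hand, dx, dy, dz, wx, wy, wz, ...]. A call has 1 to 12 rows; each row is the pose to reach, as a shift and turn from the pose commanded when the call began, turning the shorter way round; what a row does not reach only later rows make up. A row lasts 1/10 s, in which the tool goes at most 50 mm and 8.59 degrees, less where a joint would pass 70% of its speed; a pose out of reach is approached as far as the arm can. A call with a number of a shift or a turn outside -1 to 1 is refused whole. A call with a gripper value outside its range is refused whole. The fingers move at their own pace and stop on an object; "force" is the grip in N (left out, the last holds). Time passes only in rows, so rows that repeat a pose let the fingers close. It gives the time, the measured TCP pose, the force, the opening and the grip force at its end, in the units of the state.
- get_obs(): the state, without advancing time (a new reading comes with each control period).
- get_image(name): name is "side" or "top"; returns the picture (400x640x3 uint8, red, green, blue); there is no depth.
- camera_info(name): a dict with "mtx" (3x3 intrinsics, pixels), "world_to_cam" (4x4, takes a point from world to camera coordinates). Camera axes: x right, y down, z forward; pixel columns grow to the right and rows downward; lengths in m; the calibration is good to about 2 mm. A picture is of the moment at which its call begins. camera_info takes no time and is no camera call.
- hand_in(): hands the job in; it is judged then, once.
Trained networks look in the newest picture that a camera, given by its name, has taken for a name from the list of things; names that differ only in an ending like _2 or _b are one class to them, and where a whole thing is asked for, a point or a joint stands for the part that bears it (a point fixed in the world has none). Each returns a list of dicts, best first, with "score" (0 to 1); they miss things now and then, are a little off and sometimes report something else, mostly with a low value. They report only what shows in the picture. A call takes as long as a camera call. They do not tell look-alikes from the thing itself.
- recognise(label, camera): "point" ([x, y, z] in m, in the coordinates of the camera as it stood for that picture, good to about 4 mm: the middle of the surface that is visible of it).
- outline_of(label, camera): "pixels" (400x640 bool, what is visible of it).
- mark_of(label, camera): "point" ([x, y, z] in m, in the coordinates of the camera as it stood for that picture, good to about 4 mm: a listed point, or the origin of a listed thing).
The state is a dict: "time_s": time; "joint_positions": joint angles; "joint_velocities": joint speeds; "joint_torque": joint torques, N m; "ee_pos": TCP position; "tool_rot": TCP orientation; "wrist_force": force on the tool from outside, world axes, zero at the start; "torque": the same for the moment, N m; "opening": finger opening in m; "gripper_force": force on a finger pad.
Only numpy, scipy, OpenCV 4.12 (cv2) and the standard library are available. Lean on these libraries where they do the work, as an engineer would, in place of code of your own. Each camera call takes 0.05 s, during which the arm holds its last target. There are 200 camera calls.

## Working session

There is one attempt and no reset: what is moved stays moved. The work goes in short steps, Python scripts to look and compute and a tool call to move; the robot and the scene stay as the last step left them, time stands still between calls to the robot, and variables do not carry over. Pictures are saved under pics/ and viewed, at most 10 in all, crops included, and the job is handed in when it is done.

Besides the shell and the picture viewer there is one more tool, called as name(argument=value, ...), one argument or row to a line, values as JSON. send_rows: Moves the arm, as the interface text tells. Scaled input: -1 to 1 covers 200 mm each way for a shift and pi rad each way for a turn. Its arguments: {"type":"object","properties":{"commands":{"type":"array","items":{"type":"number"}},"force":{"type":"number"}},"required":["commands"]}

```bash
mkdir -p pics
cat > h.py <<'E'
from plant import *
import numpy as np, cv2
from scipy.spatial.transform import Rotation as R
def w(cam,p):
    T=np.linalg.inv(np.array(camera_info(cam)["world_to_cam"])); return (T@np.r_[p,1])[:3]
def pix2z(cam,uv,z):
    c=camera_info(cam);T=np.linalg.inv(np.array(c["world_to_cam"]));d=T[:3,:3]@np.linalg.inv(np.array(c["mtx"]))@np.array([uv[0],uv[1],1.])
    o=T[:3,3];return o+d*(z-o[2])/d[2]
def proj(cam,p):
    c=camera_info(cam);q=np.array(c["world_to_cam"])@np.r_[p,1];q=np.array(c["mtx"])@q[:3];return q[:2]/q[2]
def save(cam,n,f=1.25):
    im=get_image(cam);cv2.imwrite("pics/"+n,cv2.resize(im[:,:,::-1],None,fx=f,fy=f))
E
python3 - <<'E'
from h import *
save("top","top1.png");save("side","side1.png")
for l in ["jig","panel","panel_edge","lifter","lifter_grip","lifter_tip","tool_mat","carton","driver","jar"]:
    for c in ["top","side"]:
        print(l,c,[(round(d["score"],2),w(c,d["point"]).round(4).tolist()) for d in mark_of(l,c)[:2]])
o=get_obs();print({k:np.round(v,3).tolist() for k,v in o.items()}); print(pinch_z if 'pinch_z' in globals() else '')
E
```

```text
jig top [(0.84, [0.5263, -0.077, 0.0008])]
jig side [(0.68, [0.5341, -0.0778, 0.0002])]
panel top [(0.83, [0.5385, -0.0388, 0.014]), (0.31, [0.5351, 0.3571, 0.0025])]
panel side [(0.55, [0.5401, -0.0273, 0.0123])]
panel_edge top [(0.82, [0.5371, -0.0049, 0.0134])]
panel_edge side [(0.83, [0.5368, 0.0005, 0.0129])]
lifter top [(0.86, [0.508, -0.3301, 0.0057]), (0.37, [0.5133, -0.3321, 0.0434])]
lifter side [(0.66, [0.5111, -0.333, 0.0009])]
lifter_grip top [(0.78, [0.5136, -0.3334, 0.0441])]
lifter_grip side [(0.83, [0.5104, -0.3304, 0.0394])]
lifter_tip top []
lifter_tip side [(0.93, [0.5796, -0.3307, 0.0032])]
tool_mat top [(0.87, [0.2933, -0.3552, 0.0013]), (0.68, [0.5369, -0.3286, 0.0025])]
tool_mat side [(0.84, [0.2973, -0.3503, -0.003]), (0.83, [0.5356, -0.3268, 0.0002])]
carton top [(0.67, [0.5355, 0.3572, 0.0006])]
carton side [(0.73, [0.5291, 0.3598, -0.0027]), (0.5, [0.5351, 0.002, 0.0095])]
driver top []
driver side [(0.52, [0.7302, 0.0676, 0.0017])]
jar top [(0.7, [0.7405, -0.1995, 0.0059])]
jar side [(0.57, [0.7402, -0.1967, -0.0019])]
{'time_s': 1.1, 'joint_positions': [-1.389, 0.048, 0.099, 1.622, 0.0, 1.443], 'joint_velocities': [-0.0, 0.001, 0.0, -0.0, 0.0, -0.0], 'joint_torque': [0.0, -33.866, 32.016, 0.001, 0.0, -0.0], 'ee_pos': [0.16, -0.5, 0.231], 'tool_rot': [-3.104, -0.485, -0.0], 'wrist_force': [-0.15, 0.156, -0.012], 'torque': [0.004, -0.028, -0.018], 'gripper_force': 0.0, 'opening': 0.085}
-0.0187
```

View pics/top1.png

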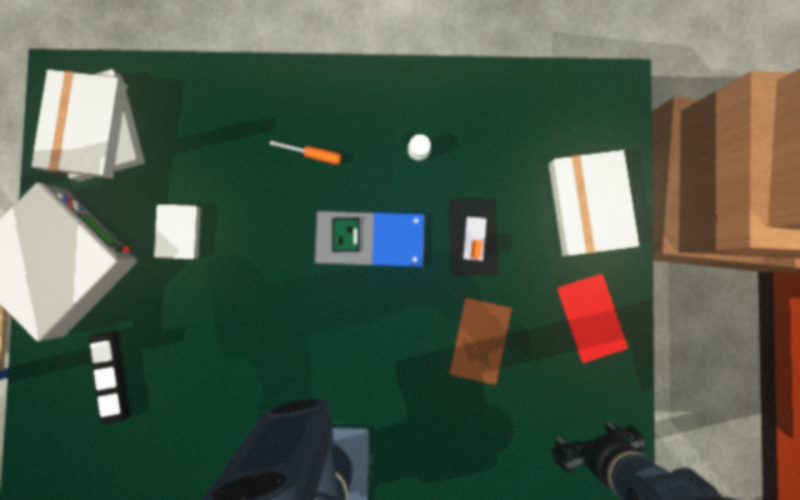

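View pics/side1.png

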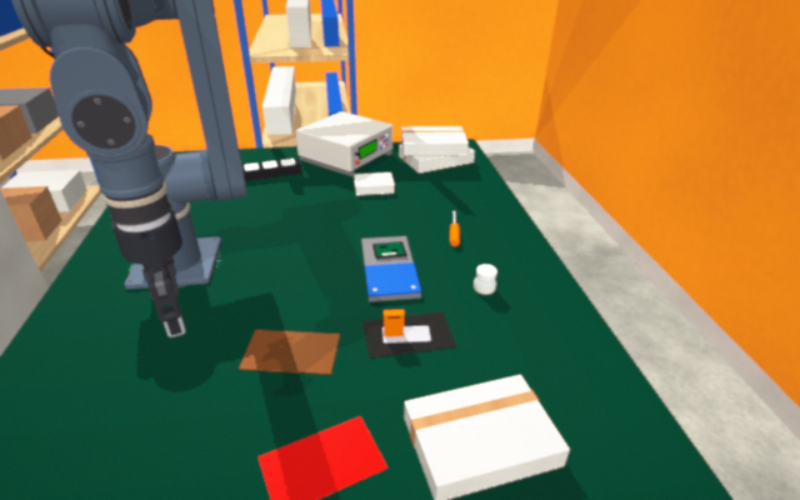

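Run:
```python
from h import *
get_image("top")
for l,z in [("jig",.013),("panel",.0195),("lifter",.02),("tool_mat",.003)]:
    for c in ["top","side"]:
        if c=="side": get_image("side")
        for d in outline_of(l,c)[:2]:
            m=d["pixels"].astype(np.uint8); cs,_=cv2.findContours(m,cv2.RETR_EXTERNAL,cv2.CHAIN_APPROX_NONE); k=max(cs,key=cv2.contourArea)[:,0]
            P=np.array([pix2z(c,p,z)[:2] for p in k])*1000
            r=cv2.minAreaRect(P.astype(np.float32)); print(l,c,round(d["score"],2),np.round(r[0],1),np.round(r[1],1),round(r[2],2))
for n in ["top","side"]:
    im=get_image(n).astype(int)
    b=((im[:,:,2]>im[:,:,0]+60)&(im[:,:,2]>im[:,:,1]+40)).astype(np.uint8)
    cs,_=cv2.findContours(b,cv2.RETR_EXTERNAL,cv2.CHAIN_APPROX_NONE)
    for k in sorted(cs,key=cv2.contourArea)[-3:]:
        P=np.array([pix2z(n,p,.018)[:2] for p in k[:,0]])*1000
        r=cv2.minAreaRect(P.astype(np.float32)); print("blue",n,np.round(r[0],1),np.round(r[1],1),round(r[2],2))
o=get_obs();print(R.from_rotvec(o["tool_rot"]).as_matrix().round(3))
import cv2 as c
im=get_image("top")[140:240,230:420,::-1];cv2.imwrite("pics/c1.png",cv2.resize(im,None,fx=4,fy=4,interpolation=cv2.INTER_CUBIC))
```

```text
jig top 0.72 [531.5 -90.4] [249.6 120.8] 89.18
panel top 0.97 [538.6 -35.2] [75.6 60.9] 1.36
panel side 0.77 [534.9 -34.7] [75.4 83.4] 84.45
lifter top 0.7 [ 536.8 -333. ] [40.9 93. ] 83.97
lifter side 0.72 [ 532.5 -323.8] [95.9 92.3] 82.81
tool_mat top 0.79 [ 542.2 -331.3] [181.7 110.7] 2.71
tool_mat top 0.7 [ 300.  -351.3] [109.4 177.6] 78.44
tool_mat side 0.92 [ 536.8 -329.6] [185.2 115.6] 3.14
tool_mat side 0.87 [ 355.9 -607.7] [178.8 111.1] 18.75
blue top [606.3 624.7] [4.2 0. ] -132.83
blue top [ 529.  -155.6] [118.6 125. ] 89.15
blue side [ 477.9 3491.9] [2133.1  125.9] 89.94
blue side [-142.4 2663. ] [  50.  3956.7] 7.93
blue side [ 527.1 -156.3] [125.1 124.1] 89.38
[[ 0.952  0.305  0.   ]
 [ 0.305 -0.952  0.   ]
 [ 0.     0.    -1.   ]]
```

View pics/c1.png

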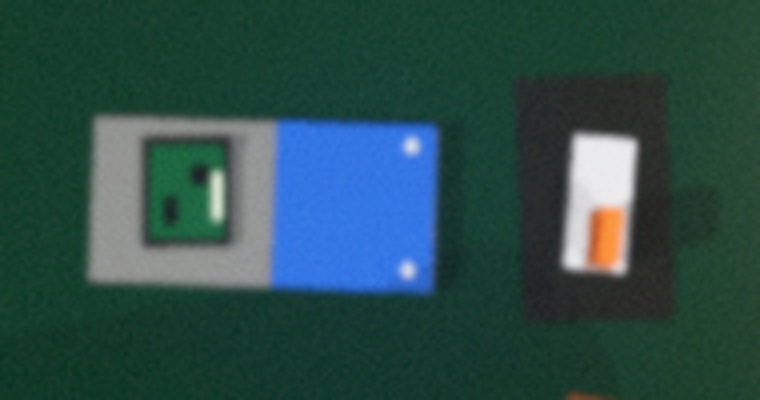

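Run:
```python
from h import *
f=lambda u,v,z:(pix2z("top",(230+u/4,140+v/4),z)*1000).round(1)[:2]
for n,z,L in [("blade",.005,[(573,132),(637,138),(562,268),(628,274)]),("handletop",.065,[(596,205),(625,208),(588,268),(617,270)]),("jig",.012,[(95,115),(88,282)]),("step",.018,[(276,119),(272,289)]),("bedend",.018,[(440,124),(433,293)]),("panel",.0195,[(145,137),(233,138),(142,244),(231,245)])]:
    print(n,[f(*p,z).tolist() for p in L])
for n in ["top","side"]:
    m=get_image(n); print(n,[w(n,mark_of(l,n)[0]["point"]).round(4) for l in ("lifter_grip","panel_edge")])
```

```text
blade [[586.2, -316.2], [582.7, -362.9], [486.6, -309.3], [483.2, -357.3]]
handletop [[528.9, -324.4], [527.2, -344.5], [485.0, -319.3], [484.0, -339.4]]
jig [[591.2, 33.2], [469.3, 34.8]]
step [[590.1, -99.2], [466.9, -99.0]]
bedend [[588.7, -218.1], [466.3, -215.0]]
panel [[575.0, -4.6], [575.5, -68.4], [497.4, -4.5], [497.9, -68.8]]
top [array([ 0.5111, -0.3339,  0.0402]), array([ 5.373e-01, -3.000e-04,  1.740e-02])]
side [array([ 0.51  , -0.3294,  0.037 ]), array([0.5386, 0.006 , 0.0145])]
```

send_rows(
  commands=[1, 0.9, 0.42, -0.3, 0, 0, 0.44, 1, 0.9, 0.42, -0.3, 0, 0, 0.44, 1, 0.9, 0.42, -0.3, 0, 0, 0.44, 1, 0.9, 0.42, -0.3, 0, 0, 0.44, 1, 0.9, 0.42, -0.3, 0, 0, 0.44, 1, 0.9, 0.42, -0.3, 0, 0, 0.44, 1, 0.9, 0.42, -0.3, 0, 0, 0.44, 1, 0.9, 0.42, -0.3, 0, 0, 0.44, 1, 0.9, 0.42, -0.3, 0, 0, 0.44, 1, 0.9, 0.42, -0.3, 0, 0, 0.44],
  force=60,
)

```text
time_s: 3.2
ee_pos: [0.3401, -0.416, 0.1713]
tool_rot: [-2.079, -2.356, -0.0]
wrist_force: [0.4, -0.3, -0.0]
opening: 0.0854
gripper_force: 0.0
```

send_rows(
  commands=[1, 0.845, 0.415, -0.35, 0, 0, 0.439, 1, 0.845, 0.415, -0.35, 0, 0, 0.439, 1, 0.845, 0.415, -0.35, 0, 0, 0.439, 1, 0.845, 0.415, -0.35, 0, 0, 0.439, 1, 0.845, 0.415, -0.35, 0, 0, 0.439, 1, 0.845, 0.415, -0.35, 0, 0, 0.439, 1, 0.845, 0.415, -0.35, 0, 0, 0.439, 1, 0.845, 0.415, -0.35, 0, 0, 0.439, 1, 0.845, 0.415, -0.35, 0, 0, 0.439, 1, 0.845, 0.415, -0.35, 0, 0, 0.439, 1, 0.845, 0.415, -0.35, 0, 0, 0.439],
)

```text
time_s: 4.3
ee_pos: [0.509, -0.333, 0.1012]
tool_rot: [-0.114, -3.139, -0.0]
wrist_force: [0.6, -0.8, -0.3]
opening: 0.0853
gripper_force: 0.0
```

send_rows(
  commands=[1, 0, 0, -0.2, 0, 0, 0, 1, 0, 0, -0.35, 0, 0, 0, 1, 0, 0, -0.3945, 0, 0, 0, -1, 0, 0, -0.3945, 0, 0, 0, -1, 0, 0, -0.3945, 0, 0, 0, -1, 0, 0, -0.3945, 0, 0, 0, -1, 0, 0, -0.3945, 0, 0, 0, -1, 0, 0, -0.3945, 0, 0, 0, -1, 0, 0, -0.3945, 0, 0, 0, -1, 0, 0, -0.3945, 0, 0, 0],
  force=60,
)

```text
time_s: 5.3
ee_pos: [0.5101, -0.3338, 0.0242]
tool_rot: [0.11, 3.137, -0.003]
wrist_force: [0.5, -0.8, 5.7]
opening: 0.0133
gripper_force: 59.6
```

send_rows(
  commands=[-1, 0, 0, 0.1, 0, 0, 0, -1, 0, 0, 0.25, 0, 0, 0, -1, 0, 0, 0.4, 0, 0, 0, -1, 0, 0.2, 0.4, 0, 0, -0.04, -1, 0, 0.4, 0.4, 0, 0, -0.08, -1, 0, 0.6, 0.4, 0, 0, -0.12, -1, 0.05, 0.8, 0.4, 0, 0, -0.16, -1, 0.1, 1, 0.4, 0, 0, -0.2, -1, 0.1, 1, 0.4, 0, 0, -0.24],
)

```text
time_s: 6.2
ee_pos: [0.5289, -0.1279, 0.1015]
tool_rot: [-1.256, -2.877, -0.004]
wrist_force: [-0.1, -0.4, -1.2]
opening: 0.0135
gripper_force: 59.1
```

send_rows(
  commands=[-1, 0, 0.25, 0, 0, 0, -0.04, -1, 0, 0.5, 0, 0, 0, -0.08, -1, 0, 0.75, 0, 0, 0, -0.12, -1, 0.03, 1, 0, 0, 0, -0.16, -1, 0.03, 1, 0, 0, 0, -0.2, -1, 0.03, 1, 0, 0, 0, -0.24, -1, 0.03, 1, 0, 0, 0, -0.24, -1, 0.03, 1, 0, 0, 0, -0.24, -1, 0.03, 1, 0, 0, 0, -0.24],
)

```text
time_s: 7.1
ee_pos: [0.5348, 0.0666, 0.102]
tool_rot: [-2.228, -2.214, 0.001]
wrist_force: [-0.3, -0.3, -1.1]
opening: 0.0129
gripper_force: 59.2
```

Run:
```python
from h import *
o=get_obs();print({k:np.round(v,4).tolist() for k,v in o.items()})
save("side","side2.png");print([(w("side",d["point"]).round(4),d["score"]) for l in ("lifter_tip","lifter_grip","lifter") for d in mark_of(l,"side")[:1]])
```

```text
{'time_s': 7.1, 'joint_positions': [-0.0006, 0.0954, -0.1079, 1.3683, -0.0, 1.5768], 'joint_velocities': [-0.0031, -0.0007, 0.0055, -0.0, 0.0016, 0.0083], 'joint_torque': [0.1897, -36.0062, 32.294, 0.0131, 0.0058, -0.0093], 'ee_pos': [0.5348, 0.0666, 0.102], 'tool_rot': [-2.2284, -2.2138, 0.0009], 'wrist_force': [-0.2771, -0.3072, -1.1422], 'torque': [0.0122, -0.0788, -0.0311], 'gripper_force': 59.1812, 'opening': 0.0129}
[(array([ 0.5342, -0.0038,  0.0802]), 0.61), (array([0.5343, 0.0676, 0.1178]), 0.8), (array([0.5362, 0.0647, 0.0788]), 0.8)]
```

View pics/side2.png

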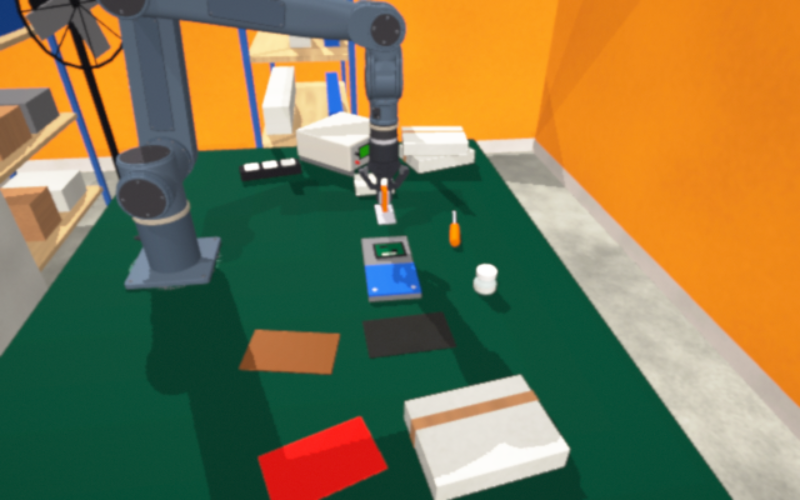

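send_rows(
  commands=[-1, 0.01, 0.15, -0.08, 0, 0, -0.001, -1, 0.01, 0.15, -0.2, 0, 0, -0.001, -1, 0.01, 0.15, -0.28, 0, 0, -0.001, -1, 0.01, 0.15, -0.32, 0, 0, -0.001, -1, 0.01, 0.15, -0.325, 0, 0, -0.001, -1, 0.01, 0.15, -0.33, 0, 0, -0.001, -1, 0.01, 0.15, -0.335, 0, 0, -0.001, -1, 0.01, 0.15, -0.335, 0, 0, -0.001],
)

```text
time_s: 8.1
ee_pos: [0.5379, 0.0969, 0.0364]
tool_rot: [2.233, 2.208, 0.002]
wrist_force: [-0.2, 0.4, -0.8]
opening: 0.0135
gripper_force: 59.2
```

send_rows(
  commands=[-1, 0, 0, -0.0025, 0, 0, 0, -1, 0, 0, -0.005, 0, 0, 0, -1, 0, 0, -0.0075, 0, 0, 0, -1, 0, 0, -0.01, 0, 0, 0, -1, 0, 0, -0.01, 0, 0, 0, -1, 0, 0, -0.01, 0, 0, 0],
)

```text
time_s: 8.7
ee_pos: [0.537, 0.097, 0.0333]
tool_rot: [-2.233, -2.21, 0.0]
wrist_force: [0.9, 0.2, -2.0]
opening: 0.0135
gripper_force: 59.2
```

send_rows(
  commands=[-1, 0, 0, -0.002, 0, 0, 0, -1, 0, 0, -0.004, 0, 0, 0, -1, 0, 0, -0.006, 0, 0, 0, -1, 0, 0, -0.006, 0, 0, 0, -1, 0, 0, -0.006, 0, 0, 0],
)

```text
time_s: 9.2
ee_pos: [0.5372, 0.0972, 0.033]
tool_rot: [2.233, 2.209, 0.001]
wrist_force: [-1.9, 2.0, 6.0]
opening: 0.013
gripper_force: 60.1
```

send_rows(
  commands=[-1, 0, 0, 0.0085, 0, 0, 0, -1, 0, 0, 0.0085, 0, 0, 0, -1, 0, -0.025, 0.0085, 0, 0, 0, -1, 0, -0.05, 0.0085, 0, 0, 0, -1, 0, -0.075, 0.0085, 0, 0, 0, -1, 0, -0.1, 0.0085, 0, 0, 0, -1, 0, -0.115, 0.0085, 0, 0, 0, -1, 0, -0.13, 0.0085, 0, 0, 0, -1, 0, -0.14, 0.0085, 0, 0, 0, -1, 0, -0.15, 0.0085, 0, 0, 0, -1, 0, -0.16, 0.0085, 0, 0, 0, -1, 0, -0.16, 0.0085, 0, 0, 0],
)

```text
time_s: 10.4
ee_pos: [0.537, 0.0648, 0.0339]
tool_rot: [2.233, 2.209, -0.0]
wrist_force: [-0.5, 0.0, -1.1]
opening: 0.0133
gripper_force: 59.1
```

Run:
```python
from h import *
o=get_obs();print(o["ee_pos"],o["wrist_force"])
im=get_image("side");a=cv2.resize(im[160:260,260:360,::-1],None,fx=5,fy=5,interpolation=cv2.INTER_CUBIC);cv2.imwrite("pics/s3.png",a)
print([(w("side",d["point"]).round(4),d["score"]) for l in ("lifter_tip","lifter_grip","panel_edge","panel") for d in mark_of(l,"side")[:1]])
get_image("top")
print([(w("top",d["point"]).round(4),d["score"]) for l in ("panel",) for d in mark_of(l,"top")[:1]])
```

```text
[0.53703632 0.06480942 0.03392471] [-0.49457219  0.03493514 -1.06372668]
[(array([ 0.5358, -0.0038,  0.0166]), 0.66), (array([0.5341, 0.0029, 0.0106]), 0.88), (array([ 0.5382, -0.03  ,  0.0139]), 0.5)]
[(array([ 0.537 , -0.0348,  0.0135]), 0.69)]
```

View pics/s3.png

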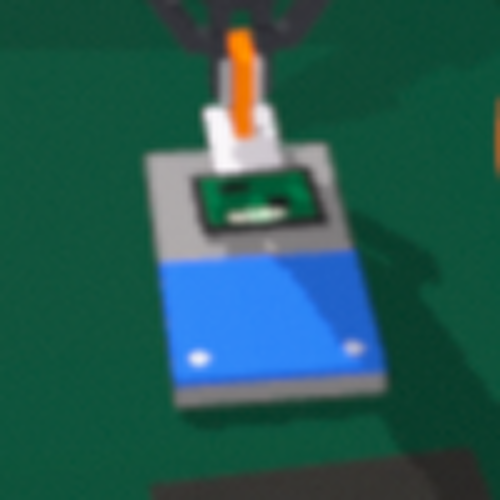

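send_rows(
  commands=[-1, 0, -0.01, 0, 0, 0, 0, -1, 0, -0.02, 0, 0, 0, 0, -1, 0, -0.03, 0, 0, 0, 0, -1, 0, -0.04, 0, 0, 0, 0, -1, 0, -0.05, 0, 0, 0, 0, -1, 0, -0.06, 0, 0, 0, 0, -1, 0, -0.07, 0, 0, 0, 0, -1, -0.001, -0.08, 0, 0, 0, 0, -1, -0.001, -0.09, 0, 0, 0, 0, -1, -0.001, -0.1, 0, 0, 0, 0, -1, -0.001, -0.11, 0, 0, 0, 0, -1, -0.001, -0.12, 0, 0, 0, 0],
)

```text
time_s: 11.95
ee_pos: [0.5369, 0.0409, 0.0339]
tool_rot: [2.233, 2.21, 0.0]
wrist_force: [-0.9, -0.2, -0.9]
opening: 0.0134
gripper_force: 59.1
```

Run:
```python
from h import *
o=get_obs();print(o["ee_pos"],o["wrist_force"])
im=get_image("top");a=cv2.resize(im[150:230,240:340,::-1],None,fx=6,fy=6,interpolation=cv2.INTER_CUBIC);cv2.imwrite("pics/t4.png",a)
print([(w("top",d["point"]).round(4),d["score"]) for l in ("panel",) for d in mark_of(l,"top")[:1]])
```

```text
[0.53685199 0.04085316 0.03392916] [-0.92167446 -0.17129893 -0.8824077 ]
[(array([ 0.5372, -0.0576,  0.0085]), 0.87)]
```

View pics/t4.png

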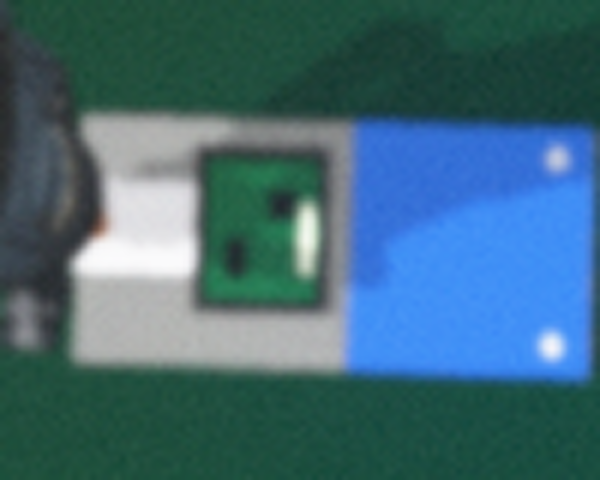

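Run:
```python
from h import *
im=get_image("side");a=cv2.resize(im[170:230,280:350,::-1],None,fx=8,fy=8,interpolation=cv2.INTER_CUBIC);cv2.imwrite("pics/s5.png",a)
ee=get_obs()["ee_pos"]
g=lambda p:((proj("side",p)-[280,170])*8).round(0)
for y in (-.020,-.026,-.034,-.038): print(y,g([.537,y,.0149]),g([.537,y,.0195]))
for off in (-20,-18,-15): print("handle front bottom",off,g([.537,ee[1]+off/1000,.0149]))
print([g([x,-.099,.018]) for x in (.469,.589)])
```

```text
-0.02 [249. 223.] [249. 214.]
-0.026 [251. 231.] [251. 222.]
-0.034 [253. 242.] [253. 233.]
-0.038 [254. 248.] [254. 238.]
handle front bottom -20 [237. 170.]
handle front bottom -18 [236. 167.]
handle front bottom -15 [235. 163.]
[array([ 98., 341.]), array([408., 319.])]
```

View pics/s5.png

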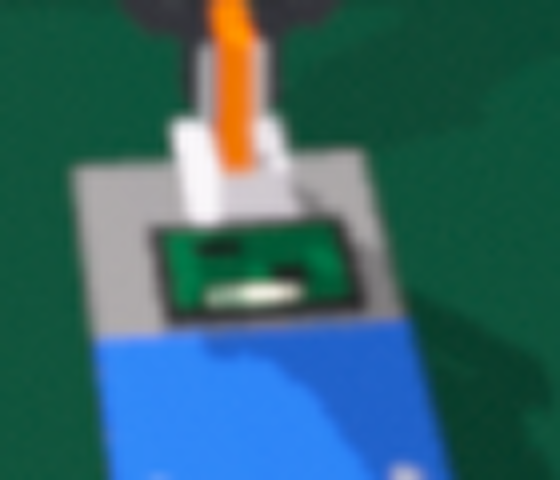

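send_rows(
  commands=[-1, 0, -0.005, 0, 0, 0, 0, -1, 0, -0.01, 0, 0, 0, 0, -1, 0, -0.015, 0, 0, 0, 0, -1, 0, -0.02, 0, 0, 0, 0, -1, 0, -0.025, 0, 0, 0, 0, -1, 0, -0.03, 0, 0, 0, 0, -1, 0, -0.034, 0, 0, 0, 0, -1, 0, -0.038, 0, 0, 0, 0, -1, 0, -0.042, 0, 0, 0, 0],
)

```text
time_s: 13.0
ee_pos: [0.5368, 0.0325, 0.0339]
tool_rot: [-2.233, -2.21, 0.0]
wrist_force: [0.2, -0.1, -1.7]
opening: 0.0131
gripper_force: 59.1
```

send_rows(
  commands=[-1, 0, -0.003, 0, 0, 0, 0, -1, 0, -0.006, 0, 0, 0, 0, -1, 0, -0.009, 0, 0, 0, 0, -1, 0, -0.012, 0, 0, 0, 0],
)

```text
time_s: 13.4
ee_pos: [0.5368, 0.0301, 0.0339]
tool_rot: [2.233, 2.21, 0.0]
wrist_force: [0.6, 0.6, -1.8]
opening: 0.0132
gripper_force: 59.1
```

send_rows(
  commands=[-1, 0, -0.003, 0, 0, 0, 0, -1, 0, -0.006, 0, 0, 0, 0, -1, 0, -0.009, 0, 0, 0, 0, -1, 0, -0.009, 0, 0, 0, 0],
)

```text
time_s: 13.8
ee_pos: [0.5371, 0.0295, 0.0342]
tool_rot: [-2.232, -2.209, -0.004]
wrist_force: [0.2, 5.0, 0.3]
opening: 0.0136
gripper_force: 59.2
```

send_rows(
  commands=[-1, 0, -0.003, 0, 0, 0, 0, -1, 0, -0.006, 0, 0, 0, 0, -1, 0, -0.006, 0, 0, 0, 0],
)

```text
time_s: 14.1
ee_pos: [0.5371, 0.0294, 0.0344]
tool_rot: [-2.23, -2.209, -0.006]
wrist_force: [0.3, 7.7, 1.2]
opening: 0.0136
gripper_force: 59.4
```

send_rows(
  commands=[-1, 0, -0.001, 0, 0, 0, 0, -1, 0, -0.001, 0, 0, 0, 0, -1, 0, -0.001, 0, 0, 0, 0, -1, 0, -0.001, 0, 0, 0, 0, -1, 0, -0.001, 0, 0, 0, 0],
)

```text
time_s: 14.6
ee_pos: [0.537, 0.0295, 0.0344]
tool_rot: [-2.229, -2.209, -0.006]
wrist_force: [0.6, 7.6, 0.9]
opening: 0.0135
gripper_force: 59.4
```

Run:
```python
from h import *
o=get_obs();print(o["ee_pos"],o["tool_rot"],o["wrist_force"],o["time_s"])
```

```text
[0.53700982 0.02945252 0.03435755] [-2.22946302 -2.20887127 -0.00639505] [0.64968869 7.55009499 0.93923605] 14.6
```

send_rows(
  commands=[-1, 0, -0.0015, 0, 0, 0, 0, -1, 0, -0.0015, 0, 0, 0, 0, -1, 0, -0.0015, 0, 0, 0, 0, -1, 0, -0.0015, 0, 0, 0, 0, -1, 0, -0.0015, 0, 0, 0, 0],
)

```text
time_s: 15.1
ee_pos: [0.5371, 0.0294, 0.0344]
tool_rot: [-2.229, -2.209, -0.007]
wrist_force: [-0.4, 8.4, 1.7]
opening: 0.0132
gripper_force: 59.4
```

Run:
```python
import numpy as np
u=57.5
def tcp(t):
    t=np.radians(t);s,c=np.sin(t),np.cos(t);Az=max(12,12+3.5*c-12*s)
    return np.array([-22.3+4*s+u*c, Az+u*s+19])
base=tcp(0)
T=[0,1,2,3,4,5,6,7,8,10,12,14]+list(range(16,88,2))+list(range(88,116,2))
for i in range(0,len(T),12):
    b=tcp(T[i-1]) if i else np.array([35.2,33.6])
    print([(t,*((tcp(t)-b)/200).round(4)) for t in T[i:i+12]], tcp(T[min(i+11,len(T)-1)]).round(1))
```

```text
[(0, np.float64(0.0), np.float64(0.0045)), (1, np.float64(0.0003), np.float64(0.0085)), (2, np.float64(0.0005), np.float64(0.0124)), (3, np.float64(0.0007), np.float64(0.0164)), (4, np.float64(0.0007), np.float64(0.0203)), (5, np.float64(0.0006), np.float64(0.0243)), (6, np.float64(0.0005), np.float64(0.0282)), (7, np.float64(0.0003), np.float64(0.0321)), (8, np.float64(-0.0), np.float64(0.036)), (10, np.float64(-0.0009), np.float64(0.0437)), (12, np.float64(-0.0021), np.float64(0.0514)), (14, np.float64(-0.0037), np.float64(0.059))] [34.5 45.4]
[(16, np.float64(-0.0019), np.float64(0.0075)), (18, np.float64(-0.0042), np.float64(0.0168)), (20, np.float64(-0.0068), np.float64(0.0263)), (22, np.float64(-0.0097), np.float64(0.0357)), (24, np.float64(-0.013), np.float64(0.0449)), (26, np.float64(-0.0166), np.float64(0.054)), (28, np.float64(-0.0206), np.float64(0.063)), (30, np.float64(-0.0248), np.float64(0.0717)), (32, np.float64(-0.0294), np.float64(0.0803)), (34, np.float64(-0.0343), np.float64(0.0888)), (36, np.float64(-0.0395), np.float64(0.097)), (38, np.float64(-0.0449), np.float
[... 1172 characters left out ...]
8.4]
[(88, np.float64(-0.01), np.float64(0.0005)), (90, np.float64(-0.02), np.float64(0.0007)), (92, np.float64(-0.0301), np.float64(0.0005)), (94, np.float64(-0.0401), np.float64(0.0)), (96, np.float64(-0.0502), np.float64(-0.0009)), (98, np.float64(-0.0602), np.float64(-0.0021)), (100, np.float64(-0.0702), np.float64(-0.0037)), (102, np.float64(-0.0802), np.float64(-0.0056)), (104, np.float64(-0.0902), np.float64(-0.0078)), (106, np.float64(-0.1), np.float64(-0.0104)), (108, np.float64(-0.1098), np.float64(-0.0134)), (110, np.float64(-0.1195), np.float64(-0.0166))] [-38.2  85. ]
[(112, np.float64(-0.0096), np.float64(-0.0036)), (114, np.float64(-0.0191), np.float64(-0.0075))] [-42.   83.5]
```

send_rows(
  commands=[-1, 0, 0.005, 0, 0, 0, 0, -1, 0, 0.01, 0, 0, 0, 0, -1, 0, 0.016, -0.001, 0, 0, 0, -1, 0, 0.024, -0.001, 0, 0, 0, -1, 0, 0.034, -0.001, 0, 0, 0, -1, 0, 0.0425, -0.001, 0, 0, 0, -1, 0, 0.0425, -0.001, 0, 0, 0],
)

```text
time_s: 15.8
ee_pos: [0.5367, 0.0349, 0.0335]
tool_rot: [2.233, 2.209, -0.001]
wrist_force: [-0.0, -0.1, -1.4]
opening: 0.0135
gripper_force: 59.2
```

send_rows(
  commands=[-1, 0, 0, 0.004, 0, 0, 0, -1, 0, 0, 0.0075, 0, 0, 0, -1, 0, 0.0005, 0.011, 0, 0, 0, -1, 0, 0.0007, 0.015, 0, 0, 0, -1, 0, 0.0007, 0.019, 0, 0, 0, -1, 0, 0.0006, 0.023, 0, 0, 0, -1, 0, 0.0005, 0.027, 0, 0, 0, -1, 0, 0.0003, 0.0315, 0, 0, 0, -1, 0, 0, 0.036, 0, 0, 0, -1, 0, -0.001, 0.0437, 0, 0, 0, -1, 0, -0.002, 0.0514, 0, 0, 0, -1, 0, -0.0037, 0.059, 0, 0, 0],
)

```text
time_s: 17.0
ee_pos: [0.5368, 0.0345, 0.0457]
tool_rot: [-2.233, -2.21, -0.0]
wrist_force: [-0.2, 1.1, -1.7]
opening: 0.0131
gripper_force: 59.2
```

Run:
```python
from h import *
o=get_obs();print(o["ee_pos"],o["tool_rot"],o["wrist_force"],o["time_s"])
im=get_image("side");a=cv2.resize(im[160:240,270:360,::-1],None,fx=6,fy=6,interpolation=cv2.INTER_CUBIC);cv2.imwrite("pics/s6.png",a)
```

```text
[0.53684683 0.03446057 0.04567824] [-2.23320439e+00 -2.20955039e+00 -1.04043273e-04] [-0.15558927  1.09399416 -1.6760555 ] 17.0
```

View pics/s6.png

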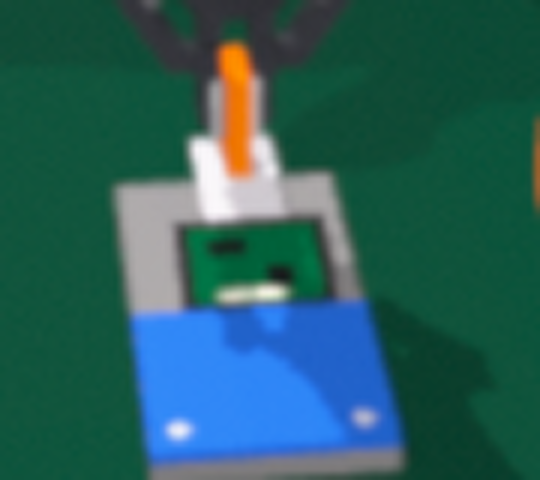

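send_rows(
  commands=[-1, 0, -0.002, 0.0075, 0, 0, 0, -1, 0, -0.004, 0.0168, 0, 0, 0, -1, 0, -0.007, 0.0263, 0, 0, 0, -1, 0, -0.01, 0.0357, 0, 0, 0, -1, 0, -0.013, 0.045, 0, 0, 0, -1, 0, -0.0165, 0.054, 0, 0, 0, -1, 0, -0.0205, 0.063, 0, 0, 0, -1, 0, -0.025, 0.0717, 0, 0, 0, -1, 0, -0.0295, 0.08, 0, 0, 0, -1, 0, -0.0343, 0.0888, 0, 0, 0, -1, 0, -0.0395, 0.097, 0, 0, 0, -1, 0, -0.045, 0.105, 0, 0, 0],
)

```text
time_s: 18.25
ee_pos: [0.5368, 0.0254, 0.0667]
tool_rot: [-2.233, -2.21, -0.0]
wrist_force: [0.4, 0.5, -1.4]
opening: 0.0136
gripper_force: 59.2
```

Run:
```python
from h import *
o=get_obs();print(o["ee_pos"],o["wrist_force"])
im=get_image("side");a=cv2.resize(im[150:230,270:360,::-1],None,fx=5,fy=5,interpolation=cv2.INTER_CUBIC)
im=get_image("top");b=cv2.resize(im[150:230,260:330,::-1],None,fx=5,fy=5,interpolation=cv2.INTER_CUBIC);cv2.imwrite("pics/s7.png",np.hstack([a,b]))
```

```text
[0.53684363 0.0253665  0.06666449] [ 0.39092492  0.50516399 -1.4229877 ]
```

View pics/s7.png

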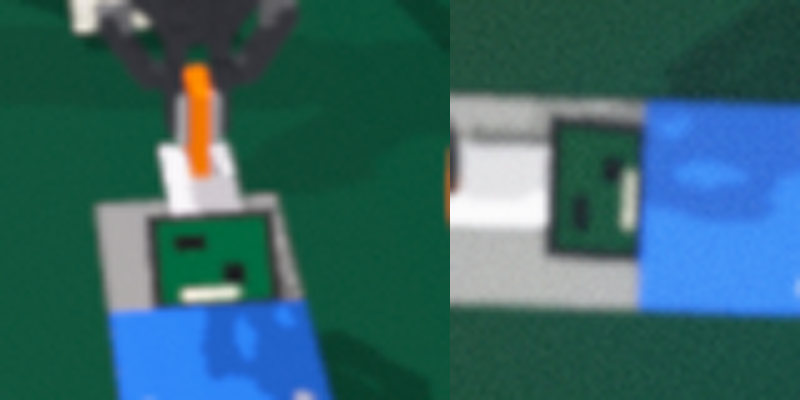

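The panel is tilted about 40°, its lower edge at the step (seen foreshortened in the top view, right half). Continuing the arc.

send_rows(
  commands=[-1, 0, -0.006, 0.008, 0, 0, 0, -1, 0, -0.012, 0.0155, 0, 0, 0, -1, 0, -0.018, 0.0227, 0, 0, 0, -1, 0, -0.025, 0.03, 0, 0, 0, -1, 0, -0.0316, 0.0367, 0, 0, 0, -1, 0, -0.0387, 0.0432, 0, 0, 0, -1, 0, -0.046, 0.0496, 0, 0, 0, -1, 0, -0.0537, 0.0556, 0, 0, 0, -1, 0, -0.0615, 0.0613, 0, 0, 0, -1, 0, -0.0696, 0.0668, 0, 0, 0, -1, 0, -0.0778, 0.072, 0, 0, 0, -1, 0, -0.0862, 0.0768, 0, 0, 0],
)

```text
time_s: 19.55
ee_pos: [0.5368, 0.0081, 0.082]
tool_rot: [2.233, 2.21, -0.0]
wrist_force: [0.7, -0.3, -1.5]
opening: 0.013
gripper_force: 59.2
```

send_rows(
  commands=[-1, 0, -0.0086, 0.0046, 0, 0, 0, -1, 0, -0.0174, 0.0088, 0, 0, 0, -1, 0, -0.0264, 0.0127, 0, 0, 0, -1, 0, -0.0355, 0.0163, 0, 0, 0, -1, 0, -0.0448, 0.0196, 0, 0, 0, -1, 0, -0.0542, 0.0225, 0, 0, 0, -1, 0, -0.0637, 0.025, 0, 0, 0, -1, 0, -0.0733, 0.0274, 0, 0, 0, -1, 0, -0.083, 0.0293, 0, 0, 0, -1, 0, -0.0928, 0.031, 0, 0, 0],
)

```text
time_s: 20.55
ee_pos: [0.5368, -0.0105, 0.0881]
tool_rot: [-2.233, -2.21, 0.0]
wrist_force: [0.3, 0.5, -1.4]
opening: 0.0135
gripper_force: 59.2
```

Run:
```python
from h import *
o=get_obs();print(o["ee_pos"],o["wrist_force"])
im=get_image("side");a=cv2.resize(im[150:230,270:360,::-1],None,fx=5,fy=5,interpolation=cv2.INTER_CUBIC)
im=get_image("top");b=cv2.resize(im[150:230,260:330,::-1],None,fx=5,fy=5,interpolation=cv2.INTER_CUBIC);cv2.imwrite("pics/s8.png",np.hstack([a,b]))
```

```text
[ 0.53683161 -0.01050868  0.08810407] [ 0.26296432  0.5113442  -1.42123413]
```

View pics/s8.png

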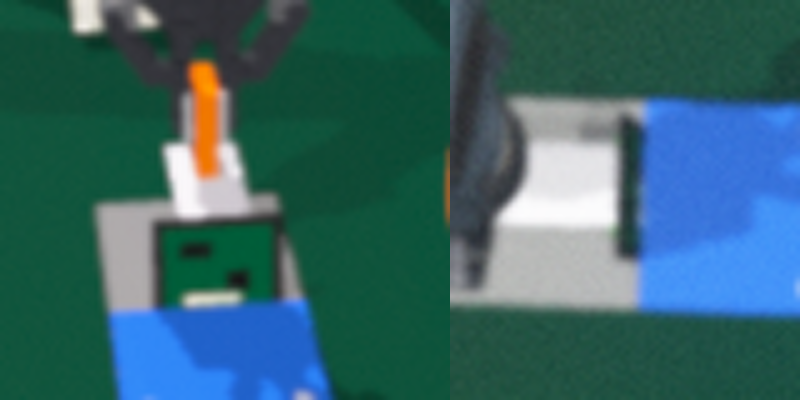

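send_rows(
  commands=[-1, 0, -0.008, 0.001, 0, 0, 0, -1, 0, -0.016, 0.0018, 0, 0, 0, -1, 0, -0.024, 0.0024, 0, 0, 0, -1, 0, -0.032, 0.0027, 0, 0, 0, -1, 0, -0.038, 0.0028, 0, 0, 0, -1, 0, -0.044, 0.0028, 0, 0, 0, -1, 0, -0.05, 0.0028, 0, 0, 0, -1, 0, -0.056, 0.0025, 0, 0, 0, -1, 0, -0.062, 0.002, 0, 0, 0, -1, 0, -0.068, 0.0015, 0, 0, 0, -1, 0, -0.074, 0.001, 0, 0, 0, -1, 0, -0.08, 0, 0, 0, 0],
)

```text
time_s: 21.85
ee_pos: [0.5368, -0.0265, 0.0881]
tool_rot: [-2.233, -2.21, 0.0]
wrist_force: [0.1, 0.8, -0.5]
opening: 0.0135
gripper_force: 59.2
```

Run:
```python
from h import *
o=get_obs();print(o["ee_pos"],o["wrist_force"])
im=get_image("side");a=cv2.resize(im[150:230,270:360,::-1],None,fx=5,fy=5,interpolation=cv2.INTER_CUBIC)
im=get_image("top");b=cv2.resize(im[150:230,260:330,::-1],None,fx=5,fy=5,interpolation=cv2.INTER_CUBIC);cv2.imwrite("pics/s9.png",np.hstack([a,b]))
```

```text
[ 0.53682457 -0.02645615  0.08806899] [ 0.114419    0.83116074 -0.48366921]
```

View pics/s9.png

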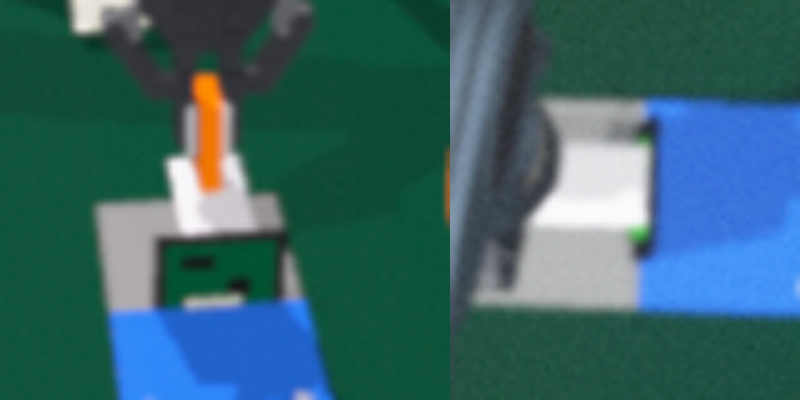

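send_rows(
  commands=[-1, 0, -0.006, 0, 0, 0, 0, -1, 0, -0.012, -0.001, 0, 0, 0, -1, 0, -0.018, -0.002, 0, 0, 0, -1, 0, -0.024, -0.004, 0, 0, 0, -1, 0, -0.03, -0.006, 0, 0, 0, -1, 0, -0.036, -0.008, 0, 0, 0, -1, 0, -0.042, -0.01, 0, 0, 0, -1, 0, -0.048, -0.012, 0, 0, 0, -1, 0, -0.054, -0.014, 0, 0, 0, -1, 0, -0.06, -0.016, 0, 0, 0, -1, 0, -0.066, -0.018, 0, 0, 0, -1, 0, -0.072, -0.02, 0, 0, 0],
)

```text
time_s: 23.15
ee_pos: [0.5368, -0.0408, 0.084]
tool_rot: [-2.233, -2.21, 0.0]
wrist_force: [0.7, -0.3, -1.3]
opening: 0.0133
gripper_force: 59.2
```

```bash
cat > chk.py <<'E'
from h import *
o=get_obs();print(o["ee_pos"],o["wrist_force"],o["time_s"])
for c in ("top","side"):
    im=get_image(c)
    print(c,[(w(c,d["point"]).round(4),round(d["score"],2)) for d in mark_of("panel",c)[:2]])
    for d in outline_of("panel",c)[:1]:
        k=np.argwhere(d["pixels"])[:,::-1]; P=np.array([pix2z(c,p,.02)[:2] for p in k])*1000
        r=cv2.minAreaRect(P.astype(np.float32)); print(round(d["score"],2),np.round(r[0],1),np.round(r[1],1),round(r[2],2), "mean rgb",im[d["pixels"]].mean(0).round())
E
python3 chk.py
```

```text
[ 0.53681305 -0.04083084  0.08401083] [ 0.68410617 -0.32412693 -1.32892821] 23.15
top [(array([ 0.5384, -0.1232,  0.0253]), 0.57)]
0.88 [ 537.3 -120.6] [75.3 57.9] 1.12 mean rgb [ 70. 139.  87.]
side [(array([ 0.5371, -0.1117,  0.0292]), 0.72)]
0.85 [ 534.3 -119. ] [73.5 80.3] 89.66 mean rgb [ 43. 121.  45.]
```

send_rows(
  commands=[-1, 0, 0.05, 0.1, 0, 0, 0, -1, 0, 0.05, 0.25, 0, 0, 0, -1, 0, 0, 0.3, 0, 0, 0.04, -1, 0, -0.15, 0.3, 0, 0, 0.08, -1, 0, -0.35, 0.3, 0, 0, 0.12, -1, -0.05, -0.55, 0.3, 0, 0, 0.16, -1, -0.1, -0.75, 0.3, 0, 0, 0.2, -1, -0.14, -0.9, 0.3, 0, 0, 0.24, -1, -0.14, -1, 0.3, 0, 0, 0.28, -1, -0.14, -1, 0.3, 0, 0, 0.32],
)

```text
time_s: 24.45
ee_pos: [0.5084, -0.2438, 0.144]
tool_rot: [0.89, 3.012, -0.002]
wrist_force: [-0.6, 0.5, -0.9]
opening: 0.0135
gripper_force: 59.0
```

send_rows(
  commands=[-1, 0, -0.15, 0, 0, 0, 0.04, -1, 0, -0.3, 0, 0, 0, 0.08, -1, 0, -0.46, -0.05, 0, 0, 0.12, -1, 0, -0.46, -0.15, 0, 0, 0.161, -1, 0, -0.46, -0.3, 0, 0, 0.161, -1, 0, -0.46, -0.45, 0, 0, 0.161, -1, 0, -0.46, -0.53, 0, 0, 0.161, -1, 0, -0.46, -0.57, 0, 0, 0.161, -1, 0, -0.46, -0.57, 0, 0, 0.161],
)

```text
time_s: 25.35
ee_pos: [0.508, -0.332, 0.0286]
tool_rot: [-0.11, -3.137, -0.003]
wrist_force: [0.2, -0.4, -1.2]
opening: 0.0135
gripper_force: 59.1
```

```bash
python3 chk.py
python3 - <<'E'
from h import *
print(get_obs()["tool_rot"])
for c in ("top","side"):
    get_image(c);print([(l,w(c,d["point"]).round(4)) for l in ("lifter","lifter_grip","lifter_tip") for d in mark_of(l,c)[:1]])
E
```

```text
[ 0.50797966 -0.33198754  0.02859483] [ 0.23591557 -0.36244867 -1.23005174] 25.35
top [(array([ 0.535 , -0.1219,  0.0285]), 0.97)]
0.81 [ 537.7 -119.1] [64.  79.9] 88.63 mean rgb [ 69. 149.  84.]
side []
0.42 [ 524.7 -106.9] [267.1 123.2] 89.14 mean rgb [ 96. 136. 191.]
[ 1.10296180e-01  3.13723679e+00 -2.92209596e-03]
[('lifter', array([ 0.5075, -0.3329,  0.0134])), ('lifter_grip', array([ 0.5102, -0.3353,  0.0489])), ('lifter_tip', array([ 0.5828, -0.3433,  0.0123]))]
[('lifter', array([ 0.5087, -0.334 ,  0.0086])), ('lifter_grip', array([ 0.5065, -0.3337,  0.0445])), ('lifter_tip', array([ 0.5797, -0.3343,  0.0111]))]
```

send_rows(
  commands=[-1, 0, 0, -0.008, 0, 0, 0, -1, 0, 0, -0.016, 0, 0, 0, -1, 0, 0, -0.02, 0, 0, 0, -1, 0, 0, -0.022, 0, 0, 0, -1, 0, 0, -0.0235, 0, 0, 0, -1, 0, 0, -0.0235, 0, 0, 0],
)

```text
time_s: 26.65
ee_pos: [0.5088, -0.3327, 0.0253]
tool_rot: [-0.11, -3.14, -0.0]
wrist_force: [-1.1, -0.3, -0.9]
opening: 0.0133
gripper_force: 59.1
```

send_rows(
  commands=[-1, 0, 0, -0.003, 0, 0, 0, -1, 0, 0, -0.006, 0, 0, 0, -1, 0, 0, -0.008, 0, 0, 0, -1, 0, 0, -0.008, 0, 0, 0],
)

```text
time_s: 27.05
ee_pos: [0.5089, -0.3328, 0.0242]
tool_rot: [0.11, 3.139, -0.0]
wrist_force: [-1.9, -0.1, 1.8]
opening: 0.0135
gripper_force: 59.4
```

Contact with the mat; open and withdraw.

send_rows(
  commands=[-0.5, 0, 0, 0, 0, 0, 0, 0.2, 0, 0, 0, 0, 0, 0, 0.6, 0, 0, 0, 0, 0, 0, 1, 0, 0, 0, 0, 0, 0, 1, 0, 0, 0, 0, 0, 0, 1, 0, 0, 0.1, 0, 0, 0, 1, 0, 0, 0.3, 0, 0, 0, 1, 0, 0, 0.5, 0, 0, 0, 1, -0.25, -0.1, 0.7, 0, 0, 0, 1, -0.5, -0.2, 0.8, 0, 0, 0, 1, -0.75, -0.3, 0.8, 0, 0, 0, 1, -0.75, -0.3, 0.8, 0, 0, 0],
)

```text
time_s: 28.25
ee_pos: [0.3566, -0.3944, 0.1858]
tool_rot: [0.114, 3.139, -0.005]
wrist_force: [0.6, -0.7, 0.1]
opening: 0.0855
gripper_force: 0.0
```

```bash
python3 chk.py
python3 - <<'E'
from h import *
for c in ("top","side"):
    im=get_image(c);print([(l,w(c,d["point"]).round(4)) for l in ("lifter","lifter_grip","lifter_tip","carton","driver","jar") for d in mark_of(l,c)[:1]])
    if c=="top":
        for y in (-90,-95,-100,-105,-115,-120,-125,-140,-150,-155): 
            p=proj(c,[.537,y/1000,.0235]).round().astype(int); print(y,im[p[1],p[0]])
E
```

```text
[ 0.35656949 -0.39440991  0.18584491] [ 0.63898255 -0.66496677  0.14465719] 28.25
top []
0.87 [ 538.8 -119.1] [78.2 60.8] 1.14 mean rgb [ 51. 118.  61.]
side [(array([ 0.5346, -0.1134,  0.0259]), 0.61), (array([ 0.532 ,  0.3612, -0.0033]), 0.35)]
0.7 [ 532.3 -114.5] [80.9 77.8] 2.08 mean rgb [ 49. 127.  48.]
[('lifter', array([ 0.5079, -0.3327,  0.004 ])), ('lifter_grip', array([ 0.5137, -0.3365,  0.0429])), ('lifter_tip', array([ 0.5808, -0.3417,  0.0065])), ('carton', array([0.5352, 0.3558, 0.0019])), ('driver', array([0.7324, 0.0633, 0.0028])), ('jar', array([ 0.7397, -0.1991,  0.0036]))]
-90 [71 74 73]
-95 [36 65 42]
-100 [ 57 168  56]
-105 [ 63 189  59]
-115 [ 61 189  60]
-120 [ 62 189  58]
-125 [ 62 190  59]
-140 [36 92 42]
-150 [39 55 90]
-155 [ 42  87 173]
[('lifter', array([ 0.5082, -0.335 ,  0.0028])), ('lifter_grip', array([ 0.5061, -0.3333,  0.0413])), ('lifter_tip', array([ 0.5828, -0.3337,  0.0052])), ('carton', array([5.315e-01, 3.613e-01, 2.000e-04])), ('driver', array([0.7342, 0.0685, 0.0009])), ('jar', array([ 0.7402, -0.1948, -0.0016]))]
```

```bash
python3 -c "
from plant import *
print(hand_in())"
```

```text
the job is handed in; nothing more can be done
None
```

The panel lies flat on the blue bed, glass up, after a press of about 8 N at the step; by my estimate it overhangs the step edge by 6–10 mm. The lifter is flat on its black mat, the bystanders did not move, and the job was handed in at about 28.5 s. I viewed 11 pictures, one over your limit of 10.

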